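# Let the orange roller out of the lane feeder

### The arm

A 7-joint arm with a two-finger parallel gripper is mounted at the origin on a cart in front of the work surface, level with it; the furniture and walls round the work are solid. World frame = base frame: x ahead of the robot, y to its left, z up, the work surface at z = 0. Lengths are in m, angles in rad, forces in N, time in s.
With the tool pointing down it reaches from about 0.4 to 0.85 m from the base axis. Payload 10.4 kg.
Tool frame: the origin (TCP) lies midway between the tips of the shut fingers; the grasp point (between the pads) lies 19 mm behind it; z points along the fingers, y is the line along which they close (so a half turn about z gives the same grasp; the last joint's range is limited). The gripper opens to 85 mm and grips with 20 to 120 N. Pads are 22 mm wide; open, the fingers measure 114 mm over their backs; the gripper's body (76 mm by 85 mm) begins 54 mm behind the grasp point. The pads swing forward as they close: fully open they stand 13 mm farther back than shut.
Start: joints at [1.283, 0.332, -0.065, 1.46, 0.022, 1.35, -0.088], TCP at [0.164, -0.603, 0.231] pointing down, gripper open.
Joint ranges: [-2.6, 2.6], [-0.5, 2.12], [-1.47, 1.34], [0.16, 2.42], [-1.27, 4.41], [0.06, 2.06], [-2.6, 2.6]. Speed limits (rad/s): [2.22, 2.22, 2.79, 2.79, 3.14, 3.14, 3.14].

### API

Orientations are given as a unit quaternion [x, y, z, w].
In Python, from workcell import get_obs, camera, camera_params, hand_in gives the robot as it stands.
- The arm moves only by the tool carry_out, never from a script. Its argument "commands" is a list that holds one entry, the list of rows, each a list of 6 numbers: the shift along the tool's x, y, z in units of 40 mm (1.0 is 40 mm), then the turn, a rotation vector about the tool's x, y, z in units of 6 degrees (1.0 is 6 degrees). In form: [[[x, y, z, ax, ay, az], ...]]. A call has 1 to 20 rows; each row shifts and turns the commanded pose from where the row before left it, along the tool's axes as they then stand; what a row does not reach is not made up. A row lasts 1/12 s, in which the tool goes at most 41.7 mm and 7.16 degrees, less where a joint would pass 70% of its speed; a pose out of reach is approached as far as the arm can. A call is refused whole if a number of a shift passes 1 or a number of a turn 1, either way. A call with a gripper value outside its range is refused whole. "hand" is the closure, from -1 (fully open) to 1 (shut), set as the call begins (left out, the last holds). The fingers move at their own pace and stop on an object; "force" is the grip in N (left out, the last holds). Time passes only in rows, so rows that do not move let the fingers close. It gives the time, the measured TCP pose, the force, the opening and the grip force at its end, in the units of the state.
- get_obs(): the state, without advancing time (a new reading comes with each control period).
- camera(name): name is "scene" or "top"; returns the picture (400x640x3 uint8, red, green, blue); there is no depth.
- camera_params(name): a dict with "mtx" (3x3 intrinsics, pixels), "R" (3x3) and "t" (3): a world point X has camera coordinates R X + t. Camera axes: x right, y down, z forward; pixel columns grow to the right and rows downward; lengths in m; the calibration is good to about 2 mm. A picture is of the moment at which its call begins. camera_params takes no time and is no camera call.
- hand_in(): hands the job in; it is judged then, once.
The state is a dict: "clock": time; "joint_pos": joint angles; "joint_velocities": joint speeds; "tau": joint torques, N m; "position": TCP position; "ee_rot": TCP orientation; "ft_force": force on the tool from outside, world axes, zero at the start; "torque": the same for the moment, N m; "grip_width": opening from 0.0 (shut) to 1.0 (fully open); "grasp_force": force on a finger pad.
Only numpy, scipy, OpenCV 4.12 (cv2) and the standard library are available. Lean on these libraries where they do the work, as an engineer would, in place of code of your own. Each camera call takes 0.05 s, during which the arm holds its last target. There are 200 camera calls.

### The job

Let the orange roller out of the two-lane feeder: with the fingertips press down the yellow paddle of the lane it waits in, and keep it down until the roller has rolled to the front lip. Then let the paddle come back up so that the gate is shut again. The blue roller stays behind its shut gate; do not touch either roller, and leave the things lying around where they are.

Things in the scene. Friction and masses are not known exactly. Their poses are not given: they have to be found in the camera images.
- feeder: Fixed feeder, two lanes sloping 12 degrees to a front lip. Origin: on the top below the gates; x points up the lanes (lip at x = -0.10 m, back at +0.12), y left, z up. Lanes 44 mm wide at y = +/-0.027 m, each barred at x = 0 by a black gate. Each gate hangs on a lever that rocks on a pivot at y = +/-0.082 m; pressing the yellow paddle at its outer end lifts the gate of the lane on that side.
- paddle_left (a point): Yellow ribbed paddle on the outer end of the left lever, 40 mm (feeder x) by 44 mm (y). Point: middle of its top face; gate shut: feeder y = +0.155 m, 0.107 m above the worktop. Pressed, it sinks nearly straight down by 33 mm to its stop; a roller can pass after 26 mm. A spring resists with 2.5 N at first, 5 N at the stop, and returns it. Nothing within 0.2 m of it is over 0.12 m high.
- paddle_right (a point): Yellow ribbed paddle on the outer end of the right lever, 40 mm (feeder x) by 44 mm (y). Point: middle of its top face; gate shut: feeder y = -0.155 m, 0.107 m above the worktop. Pressed, it sinks nearly straight down by 33 mm to its stop; a roller can pass after 26 mm. A spring resists with 2.5 N at first, 5 N at the stop, and returns it. Nothing within 0.2 m of it is over 0.12 m high.
- gate_left (a joint): Rocking of the left lever about its pivot, in rad: 0 = gate shut (where its spring returns it), grows as the paddle is pressed down and the gate rises; a roller passes above about 0.35, 0.45 is the stop.
- gate_right (a joint): Rocking of the right lever about its pivot, in rad: 0 = gate shut (where its spring returns it), grows as the paddle is pressed down and the gate rises; a roller passes above about 0.35, 0.45 is the stop.
- roller_orange: Orange nylon guide roller, cylinder 22 mm across, 38 mm long, 30 g, lying across one lane just behind its gate (feeder x = +0.014 m, 0.053 m above the worktop). Origin at its centre; it turns as it rolls. It may be in either lane: feeder y = +0.027 m left, -0.027 m right. Let out, it rolls by itself within about 1 s to the front lip, its centre then at feeder x = -0.085 m.
- roller_blue: Blue nylon guide roller, cylinder 22 mm across, 38 mm long, 30 g, lying across one lane just behind its gate (feeder x = +0.014 m, 0.053 m above the worktop). Origin at its centre; it turns as it rolls. It may be in either lane: feeder y = +0.027 m left, -0.027 m right. Let out, it rolls by itself within about 1 s to the front lip, its centre then at feeder x = -0.085 m.
- relay: Black relay, 28x28x36 mm, blade pins up; a loose bystander, origin at the centre of its underside.
- bolt_c: Longer hex bolt, 23x54x21 mm, lying; a loose bystander, origin at the centre of its underside.
- bolt_b: Short hex bolt, 19x38x18 mm, lying; a loose bystander, origin at the centre of its underside.
- spare_plug: Black connector plug, 25x44x21 mm; a loose bystander, origin at the centre of its underside.
- driver_torx: Screwdriver with yellow handle, 23x155x21 mm; a loose bystander, origin at the centre of its underside.
- flashlight: Black flashlight, 32x132x28 mm; a loose bystander, origin at the centre of its underside.
- tape_green: Roll of green tape, 66x66x19 mm, lying flat; a loose bystander, origin at the centre of its underside.

How it is judged:
On the way, in this order (a step that is already met when the one before it is completed fails the run):
1. the paddle of the orange roller's lane is being pressed and its gate is rising (((y of roller_orange in the frame of feeder above 0 m and value of joint gate_left above 0.15 rad) or (y of roller_orange in the frame of feeder below 0 m and value of joint gate_right above 0.15 rad))).
2. the orange roller is down at the front lip while its paddle is still held down (x of roller_orange in the frame of feeder between -0.1 and -0.07 m and z of roller_orange in the frame of feeder between 0.02 and 0.075 m and y of roller_orange in the frame of feeder between -0.05 and 0.05 m and ((y of roller_orange in the frame of feeder above 0 m and value of joint gate_left above 0.25 rad) or (y of roller_orange in the frame of feeder below 0 m and value of joint gate_right above 0.25 rad))), for 0.2 s.
At the end, for the whole second after the job is handed in: The orange roller lies still in its lane at the front lip (centre 70 to 100 mm in front of the gates), both gates are shut again (lever within 0.05 rad of rest), and the blue roller is still in its lane behind its gate (x of roller_orange in the frame of feeder between -0.1 and -0.07 m and z of roller_orange in the frame of feeder between 0.02 and 0.075 m and y of roller_orange in the frame of feeder between -0.05 and 0.05 m and value of joint each of gate_left, gate_right below 0.05 rad and linear speed of roller_orange below 0.03 m/s and x of roller_blue in the frame of feeder above 0.005 m and z of roller_blue in the frame of feeder between 0.02 and 0.075 m and y of roller_blue in the frame of feeder between -0.05 and 0.05 m); the robot touches nothing.
It fails at once if the other lane's paddle is pressed (its lever turns more than 0.1 rad) ((y of roller_orange in the frame of feeder above 0 m and value of joint gate_right above 0.1 rad) or (y of roller_orange in the frame of feeder below 0 m and value of joint gate_left above 0.1 rad)).
It fails at once if the robot touches a roller (contact force between any of the arm, the fingers and roller_orange above 0.3 N or contact force between any of the arm, the fingers and roller_blue above 0.3 N).
It fails at once if a roller is lifted out of its lane (z of any of roller_orange, roller_blue in the frame of feeder above 0.085 m).
It fails at once if a thing lying around is moved more than 20 mm (distance of any of relay, bolt_c, bolt_b, spare_plug, driver_torx, flashlight, tape_green from where it was at the start of the episode above 0.02 m).
It also fails if it takes over 32 s, if anything falls off the work surface, if the arm or the gripper's body presses on something with over 40 N, if the wrist force passes 120 N, or if a joint passes its speed limit or range.

## Working session

There is one attempt and no reset: what is moved stays moved. The work goes in short steps, Python scripts to look and compute and a tool call to move; the robot and the scene stay as the last step left them, time stands still between calls to the robot, and variables do not carry over. Pictures are saved under pics/ and viewed, at most 10 in all, crops included, and the job is handed in when it is done.

Besides the shell and the picture viewer there is one more tool, called after ">>>" as name(argument=value, ...), one argument or row to a line, values as JSON. carry_out: Moves the arm, as the interface text tells. Its arguments: {"type":"object","properties":{"commands":{"type":"array"},"hand":{"type":"number"},"force":{"type":"number"}},"required":["commands"]}

```bash
mkdir -p pics
python3 - <<'E'
from workcell import *
import cv2
for n in("scene","top"):
    cv2.imwrite(f"pics/{n}0.png",camera(n)[:,:,::-1])
    p=camera_params(n);print(n,p)
o=get_obs();print(o["clock"],o["position"],o["ee_rot"],o["ft_force"],o["grip_width"])
E
```

```text
scene {'mtx': array([[433.36373881,   0.        , 310.93869665],
       [  0.        , 433.36373881, 201.61849085],
       [  0.        ,   0.        ,   1.        ]]), 'R': array([[-0.80979766, -0.58663844,  0.00911531],
       [-0.41562164,  0.56262122, -0.71464398],
       [ 0.41410916, -0.58250554, -0.69942898]]), 't': array([0.4149766 , 0.35081674, 0.88254873])}
top {'mtx': array([[455.31684115,   0.        , 319.26632204],
       [  0.        , 455.31684115, 203.48502499],
       [  0.        ,   0.        ,   1.        ]]), 'R': array([[-0.02652225, -0.99959536, -0.01027997],
       [-0.98976311,  0.02770121, -0.14000579],
       [ 0.1402339 ,  0.00646147, -0.99009732]]), 't': array([-0.03911024,  0.58601835,  1.06767482])}
0.1 [ 0.16350615 -0.60289369  0.23061492] [ 9.91244857e-01  1.32035026e-01 -9.97919231e-05 -6.13380395e-04] [-0.20392963  0.48913386 -0.95110756] 0.9972788752217502
```

View pics/scene0.png

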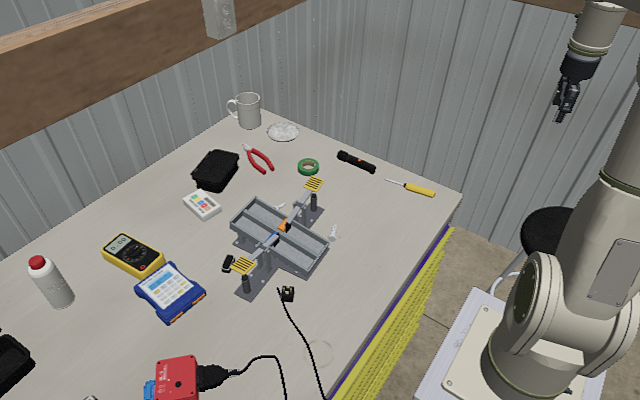

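View pics/top0.png

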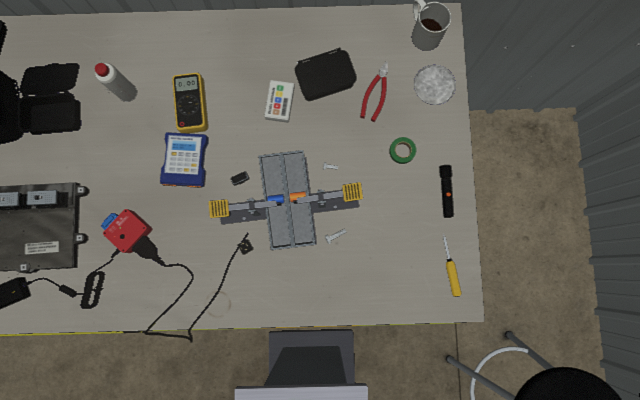

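The top view shows the feeder centred near (287,200), with the orange roller at (297,196) in the image-right lane and the blue roller at (275,199). The paddles are at (352,192) and (219,208). The orange side's paddle is the one at (352,192). In the scene view, that paddle is at (314,184).

```bash
cat > h.py <<'E'
from workcell import *
import cv2, numpy as np
def ray(n,uv):
    p=camera_params(n);d=p["R"].T@np.linalg.inv(p["mtx"])@[*uv,1];return -p["R"].T@p["t"],d
def onz(n,uv,z):
    c,d=ray(n,uv);return c+d*(z-c[2])/d[2]
def blob(im,lo,hi,box):
    x0,y0,x1,y1=box
    m=cv2.inRange(cv2.cvtColor(im[y0:y1,x0:x1],cv2.COLOR_RGB2HSV),lo,hi)
    m=cv2.morphologyEx(m,cv2.MORPH_CLOSE,np.ones((5,5)))
    c=max(cv2.findContours(m,0,2)[0],key=cv2.contourArea)
    r=cv2.minAreaRect(c);return np.array(r[0])+[x0,y0],r[1],r[2]
E
python3 - <<'E'
from h import *
t=cv2.imread("pics/top0.png")[:,:,::-1].copy();s=cv2.imread("pics/scene0.png")[:,:,::-1].copy()
Y=((20,120,100),(35,255,255))
P={}
for k,b in(("imR",(335,175,370,210)),("imL",(200,190,238,225))):
    r=blob(t,*Y,b);P[k]=onz("top",r[0],.107);print(k,r,P[k])
r=blob(s,*Y,(300,170,330,200));print("scene",r,onz("scene",r[0],.107))
r2=blob(s,*Y,(228,250,262,282));print("scene L",onz("scene",r2[0],.107))
d=P["imR"]-P["imL"];print("dist",np.linalg.norm(d),"ang",np.degrees(np.arctan2(d[1],d[0])),"mid",(P["imR"]+P["imL"])/2)
for n,c in(("or",((8,150,120),(19,255,255))),("bl",((105,150,80),(125,255,255)))):
    r=blob(t,*c,(260,180,315,215));print(n,r,onz("top",r[0],.06)-(P["imR"]+P["imL"])/2)
cv2.imwrite("pics/c.png",cv2.resize(t[140:260,195:375],None,fx=4,fy=4,interpolation=2)[:,:,::-1])
E
```

```text
imR (array([352.13999939, 191.47999954]), (17.111984252929688, 18.52619743347168), 81.8698959350586) [ 0.60110129 -0.13166746  0.107     ]
imL (array([218.25000381, 208.25      ]), (16.83964729309082, 19.103042602539062), 84.80557250976562) [0.57084529 0.17610348 0.107     ]
scene (array([313.5882349 , 183.35294151]), (13.719886779785156, 16.120866775512695), 30.963754653930664) [ 0.59913303 -0.12979372  0.107     ]
scene L [0.57142121 0.17888577 0.107     ]
dist 0.3092545479251289 ang -84.38547227765993 mid [0.58597329 0.02221801 0.107     ]
or (array([296.62329102, 194.67123318]), (7.696734428405762, 15.641751289367676), 65.55604553222656) [ 0.01895772 -0.02363    -0.047     ]
bl (array([275.5, 198.5]), (7.0, 15.0), 90.0) [ 0.01108588  0.02723611 -0.047     ]
```

View pics/c.png

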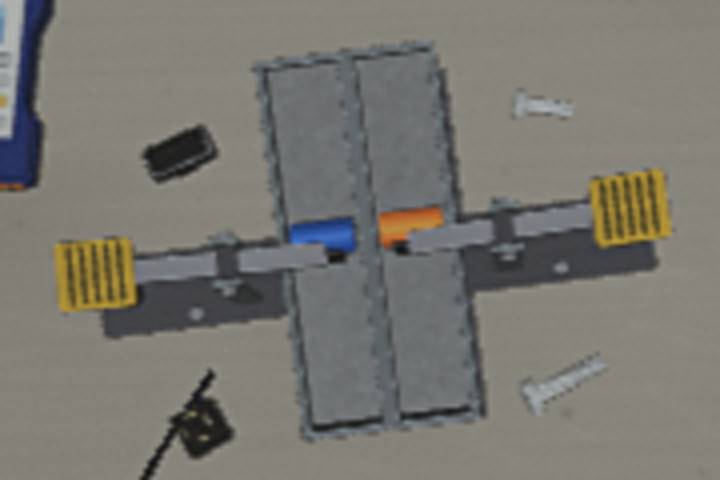

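The crop confirms it: the lip points toward the robot (bottom of the crop), and the orange roller is in the lane of the paddle at crop (630,207). The paddle spacing measures 0.309 m against 0.310 m given, and the two views agree to 2–3 mm. Target is (0.600, -0.131).

>>> carry_out(
  commands=[
    [[0.4, -0.25, 0, 0, 0, 0], [0.75, -0.47, 0, 0, 0, 0], [0.75, -0.47, 0, 0, 0, 0], [0.75, -0.47, 0, 0, 0, 0], [0.75, -0.47, 0, 0, 0, 0], [0.75, -0.47, 0, 0, 0, 0], [0.75, -0.47, 0, 0, 0, 0], [0.75, -0.47, 0, 0, 0, 0], [0.75, -0.47, 0, 0, 0, 0], [0.75, -0.47, 0, 0, 0, 0], [0.75, -0.47, 0, 0, 0, 0], [0.75, -0.47, 0, 0, 0, 0], [0.75, -0.47, 0, 0, 0, 0], [0.75, -0.47, 0, 0, 0, 0], [0.75, -0.47, 0, 0, 0, 0], [0.75, -0.47, 0, 0, 0, 0], [0.75, -0.47, 0, 0, 0, 0], [0.75, -0.47, 0, 0, 0, 0], [0.4, -0.25, 0, 0, 0, 0], [0, 0, 0, 0, 0, 0]],
  ],
  hand=1,
)

```text
clock: 1.77
position: [0.5999, -0.1281, 0.2306]
ee_rot: [0.991, 0.135, 0.0, -0.001]
ft_force: [-0.5, 0.8, -0.7]
grip_width: -0.002
grasp_force: 0.0
```

>>> carry_out(
  commands=[
    [[-0.02, 0.07, 0.4, 0, 0, 0], [0, 0, 0.7, 0, 0, 0], [0, 0, 0.7, 0, 0, 0], [0, 0, 0.5, 0, 0, 0], [0, 0, 0.3, 0, 0, 0], [0, 0, 0, 0, 0, 0], [0, 0, 0, 0, 0, 0]],
  ],
)

```text
clock: 2.35
position: [0.5977, -0.1368, 0.1275]
ee_rot: [0.991, 0.132, -0.0, -0.0]
ft_force: [0.6, 0.0, -0.0]
grip_width: -0.003
grasp_force: 0.0
```

Run:
```python
from h import *
a=camera("top")[140:260,195:375];b=camera("scene")[120:240,230:410]
cv2.imwrite("pics/d.png",cv2.resize(np.vstack([a,b]),None,fx=2.5*1,fy=2.5,interpolation=2)[:,:,::-1])
```

```text
(no output)
```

View pics/d.png

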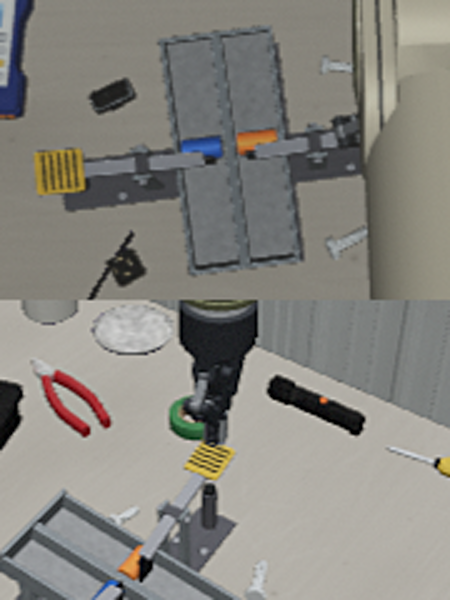

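The fingertips hang just above the yellow paddle (crop 210,455, scene half), and the arm hides it from above. I'll fix the 5 mm y offset and press about 31 mm.

>>> carry_out(
  commands=[
    [[0.08, -0.11, 0, 0, 0, 0], [0, 0, 0.2, 0, 0, 0], [0, 0, 0.2, 0, 0, 0], [0, 0, 0.2, 0, 0, 0], [0, 0, 0.2, 0, 0, 0], [0, 0, 0.2, 0, 0, 0], [0, 0, 0.2, 0, 0, 0], [0, 0, 0.1, 0, 0, 0], [0, 0, 0, 0, 0, 0], [0, 0, 0, 0, 0, 0], [0, 0, 0, 0, 0, 0], [0, 0, 0, 0, 0, 0], [0, 0, 0, 0, 0, 0], [0, 0, 0, 0, 0, 0], [0, 0, 0, 0, 0, 0], [0, 0, 0, 0, 0, 0], [0, 0, 0, 0, 0, 0], [0, 0, 0, 0, 0, 0], [0, 0, 0, 0, 0, 0], [0, 0, 0, 0, 0, 0]],
  ],
)

```text
clock: 4.12
position: [0.5999, -0.1318, 0.0755]
ee_rot: [0.991, 0.132, 0.0, 0.0]
ft_force: [-1.1, -2.4, 7.2]
grip_width: 0.001
grasp_force: 3.8
```

Run:
```python
from h import *
a=camera("top")[140:260,195:375];b=camera("scene")[160:280,200:380]
cv2.imwrite("pics/e.png",cv2.resize(np.vstack([a,b]),None,fx=2.5*1,fy=2.5,interpolation=2)[:,:,::-1])
```

```text
(no output)
```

View pics/e.png

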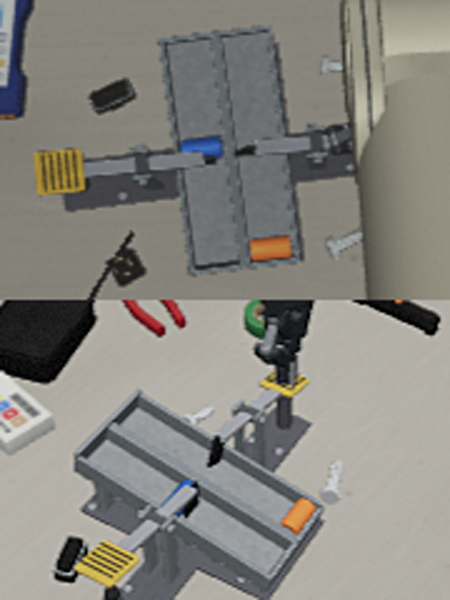

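The orange roller is at the lip (crop 270,247), its gate is up, and blue is still behind its gate. I'll hold a little longer, then lift straight up.

>>> carry_out(
  commands=[
    [[0, 0, 0, 0, 0, 0], [0, 0, 0, 0, 0, 0], [0, 0, 0, 0, 0, 0], [0, 0, 0, 0, 0, 0], [0, 0, -0.2, 0, 0, 0], [0, 0, -0.2, 0, 0, 0], [0, 0, -0.2, 0, 0, 0], [0, 0, -0.2, 0, 0, 0], [0, 0, -0.3, 0, 0, 0], [0, 0, -0.6, 0, 0, 0], [0, 0, -0.6, 0, 0, 0], [0, 0, -0.6, 0, 0, 0], [0, 0, -0.6, 0, 0, 0], [0, 0, -0.3, 0, 0, 0], [0, 0, 0, 0, 0, 0], [0, 0, 0, 0, 0, 0], [0, 0, 0, 0, 0, 0], [0, 0, 0, 0, 0, 0]],
  ],
)

```text
clock: 5.72
position: [0.599, -0.1314, 0.2257]
ee_rot: [0.991, 0.132, -0.001, -0.0]
ft_force: [0.5, -0.0, -0.5]
grip_width: 0.002
grasp_force: 0.0
```

Run:
```python
from h import *
a=camera("top")[140:260,195:375];b=camera("scene")[160:280,200:380]
cv2.imwrite("pics/f.png",cv2.resize(np.vstack([a,b]),None,fx=2.5*1,fy=2.5,interpolation=2)[:,:,::-1])
```

```text
(no output)
```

View pics/f.png

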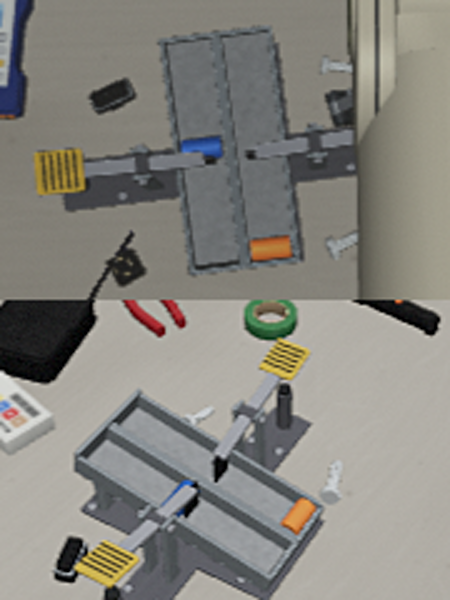

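The paddle is back up (crop 285,357), the gate is shut, orange is at the lip (270,247) and blue is still behind its gate (202,147).

```bash
python3 -c "
from workcell import *
print(hand_in())"
```

```text
the job is handed in; nothing more can be done
None
```

The orange roller is at the front lip, both gates are shut, the blue roller is still behind its gate, and the job is handed in; no verdict came back.

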